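# Dock a gearbox and lock it with a ball-lock pin

## Task

Walk the loose gearbox forward by pushing the rear corners of its foot until it stands square against both stops of the fixture and the hole in its tongue is under the clevis hole. Then take the ball-lock pin, the one with a thumb button on the side of its handle, from the rack, hold its button in while you put it down through the aligned holes until its collar sits on the clevis, and let go so that the button springs out and the balls lock underneath. Do not touch the gearbox's housing or splined shaft with the robot, do not tip the gearbox, and leave the other pin and everything else on the bench in place.

Things in the scene. Friction and masses are not known exactly. Their poses are not given: they have to be found in the camera images.
- fixture: Greased steel docking fixture, bolted down, with a clevis and two stops. Origin on the bench right below the clevis holes; +x is the way the gearbox is pushed in, y across. Two cheeks, 72 mm high, at |y| 46 to 74 mm: their front faces, x = -35 mm, are the stops for the foot. Low rails (22 mm) with inner faces at y = +-83.5 mm, x -34 to -54 mm, then flaring to +-98 mm at x = -95 mm.
- clevis_hole (a point): Centre of the upper clevis hole's mouth, on top of the upper plate, 72 mm above the bench; fixture's axes. Two level plates 10 mm thick (heights 30-40 and 62-72 mm, x +-32 mm, y +-46 mm), each with an 18.5 mm round hole on this vertical axis. Empty space below the lower plate.
- gearbox: Loose cast gearbox, about 1.6 kg, slides flat on the bench at a push of 6 to 16 N. Origin on its underside; +x its front, z up. Foot: block x -50 to +65 mm, y +-80, 36 mm high. In front a 38 mm wide tongue with a hole, x to 118 mm. With the foot's front face against both stops the origin is 100 mm behind the fixture's, axes parallel. Starts 50 to 75 mm short, up to 0.08 rad askew.
- tongue_hole (a point): Centre of the 25 mm round hole in the gearbox's tongue (12 mm thick), on its top face: 100 mm ahead of the gearbox's origin, 56 mm up. Axes as the gearbox's.
- rear_left (a point): Place to push the left rear corner: on the foot's flat rear face (50 mm behind the gearbox's origin), 18 mm up, 62 mm to the left (+y) of its middle.
- rear_right (a point): The same at the right rear corner, y = -62 mm.
- housing: Upper part of the gearbox, fixed on its foot, same origin and axes as gearbox: round casting 60 mm in diameter along x (x -2 to +44 mm, top at 92 mm) with a splined shaft 23 mm in diameter pointing back, 60 mm up on the centre line, ending at x = -67 mm, 17 mm behind the foot's rear face. Not to be touched.
- rack: Fixed steel pin rack: plate 200 by 76 mm, top at 84 mm, on two end walls, with two 27 mm square holes 60 mm either side of its middle along its own y. Origin on the bench under its middle. Two pins stand in it upright, collars on the plate, either one in either hole.
- pin_grip (a point): Centre of the ball-lock pin's handle, 40 mm above its collar's underside; z up, x towards the thumb button. Handle 30 (x) by 26 (y) mm, from 8 to 68 mm above that underside. The button (22 mm wide, 36 high, centred at this height) stands 7 mm out of the +x side: 37 mm over all along x, 32 mm when pressed. Gripped along x with 20 N or more it is pressed fully; along y, not at all. Mass 0.18 kg.
- pin_collar (a point): Centre of the underside of the ball-lock pin's collar (36 mm in diameter, 8 mm thick); lies on the upper clevis plate when the pin is fully in. Axes as pin_grip. Pin is steel, 130 mm long.
- pin_tip (a point): Centre of the ball-lock pin's lower end, 62 mm below the collar's underside. Shank 16 mm in diameter, tapering over its last 8 mm to 8 mm.
- button (a joint): Thumb button of the ball-lock pin: 0 = out, 0.005 m = fully in. Spring: 4 N to start, 9 N fully in; springs out when let go.
- ball_a (a joint): Locking ball on the pin's +y side, 46 to 53 mm below the collar's underside: 0 = out (11.5 mm from the axis, cannot pass an 18.5 mm hole either way), 0.005 m = drawn inside the shank. Moves with the button.
- ball_b (a joint): The same on the pin's -y side.
- tpin: Plain pin in the rack's other hole: same shank and collar, T-bar 76 mm long (along its x) 36 mm above the collar's underside, no button. Origin at the centre of its collar's underside. Not used; leave it standing.
- bearing: Bystander: steel bearing ring 68 mm in diameter, 20 mm high.
- tin: Bystander: steel can 86 mm in diameter, 110 mm high.
- wrench: Bystander: wrench 190 mm long, lying.
- screwdriver: Bystander: screwdriver 200 mm long, lying.
- socket: Bystander: steel socket 32 mm in diameter, 60 mm high, standing.
Not all that is in view belongs to the job. What is shaped like the gearbox but blue or brown is not meant.

How it is judged:
On the way, in this order (a step that is already met when the one before it is completed fails the run):
1. the gearbox is home: tongue hole within 3.5 mm short of the clevis hole along the push, within 6 mm of it in all, square to 0.04 rad, at rest (x of tongue_hole in the frame of clevis_hole above -0.0035 m and horizontal distance between tongue_hole and clevis_hole below 0.006 m and angle between the x axis of gearbox and the x axis of fixture, either way round below 0.04 rad and linear speed of gearbox below 0.01 m/s), for 0.2 s.
2. with its button held in, the ball-lock pin has entered the clevis hole by more than 15 mm (value of joint button above 0.0035 m and z of pin_tip in the frame of clevis_hole below -0.015 m and horizontal distance between pin_tip and clevis_hole below 0.004 m), for 0.05 s.
At the end, for the whole second after the job is handed in: Pin in the clevis: collar within 3 mm of the upper plate and 4 mm of the hole's centre, upright to 0.06 rad, button and both balls out (within 1 mm). Gearbox: tongue hole within 7 mm of the clevis hole, square to 0.06 rad. All released and at rest (z of pin_collar in the frame of clevis_hole below 0.003 m and horizontal distance between pin_collar and clevis_hole below 0.004 m and angle between pin_collar's own z axis and vertical below 0.06 rad and value of joint each of button, ball_a, ball_b below 0.001 m and horizontal distance between tongue_hole and clevis_hole below 0.007 m and angle between the x axis of gearbox and the x axis of fixture, either way round below 0.06 rad and linear speed of gearbox below 0.01 m/s and velocity of joint button below 0.01 m/s); the robot touches nothing.
It fails at once if the robot presses on the gearbox's housing or shaft with more than 2 N (contact force between any of the fingers, the arm and housing above 2 N).
It fails at once if the gearbox tips by more than 0.12 rad (angle between gearbox's own z axis and vertical above 0.12 rad).
It fails at once if the plain T-bar pin is moved by more than 20 mm (distance of tpin from where it was at the start of the episode above 0.02 m).
It fails at once if another thing on the bench is moved by more than 30 mm (distance of any of bearing, tin, wrench, screwdriver, socket from where it was at the start of the episode above 0.03 m).
It also fails if it takes over 72 s, if anything falls off the work surface, if the arm or the gripper's body presses on something with over 40 N, if the wrist force passes 120 N, or if a joint passes its speed limit or range.

## Robot

A 6-joint arm with a two-finger parallel gripper is mounted at the origin on the work surface. World frame = base frame: x ahead of the robot, y to its left, z up, the work surface at z = 0. Lengths are in m, angles in rad, forces in N, time in s.
With the tool pointing down it reaches from about 0.25 to 0.775 m from the base axis. Payload 4 kg.
Tool frame: the origin (TCP) lies between the finger pads; the fingertips stand 25 mm ahead of it and the grasp point (between the pads) lies 6 mm ahead of it (robot.tip_reach is the z of the fingertips in the tool frame, in m); z points along the fingers, y is the line along which they close (so a half turn about z gives the same grasp; the last joint's range is limited). The gripper opens to 94 mm and grips with 3 to 60 N. Pads are 16 mm wide; open, the fingers measure 119 mm over their backs; the gripper's body (75 mm by 177 mm) begins 78 mm behind the grasp point.
Start: joints at [-1.397, 0.087, 1.371, -0, 1.684, -0.103], TCP at [0.15, -0.529, 0.21] pointing down, gripper open.
Joint ranges: [-3.1, 3.1], [-0.76, 2.03], [0.27, 2.55], [-1.08, 4.22], [0.17, 2.65], [-2.57, 2.57]. Speed limits (rad/s): [2.79, 2.79, 3.14, 3.14, 3.14, 3.14].

## Interface

Orientations are given as [roll, pitch, yaw] about the fixed x, y, z axes, in that order (R = Rz(yaw) Ry(pitch) Rx(roll)).
In Python, from bench import robot gives the robot as it stands. The module is installed in compiled form; this text tells all that it offers.
- The arm moves only by the shell command python3 -m handwheel 'ROWS'. ROWS is JSON, a list of rows, each a list of 3 entries, a list of its own where there are three numbers: the turn, a rotation vector about the world's x, y, z in units of 90 degrees (1.0 is 90 degrees), then the shift along the world's x, y, z in units of 0.05 m (1.0 is 0.05 m), then the closure, from 0 (fully open) to 1 (shut). A call has 1 to 5 rows; each row shifts and turns the commanded pose from where the row before left it; what a row does not reach is not made up. A row lasts 1/10 s, in which the tool goes at most 50 mm and 8.59 degrees, less where a joint would pass 70% of its speed; a pose out of reach is approached as far as the arm can. A call with a number of a shift or a turn outside -1 to 1 is refused whole. A call with a gripper value outside its range is refused whole. The fingers move at their own pace and stop on an object; the grip force is fixed at half the most. Time passes only in rows, so rows that do not move let the fingers close. It gives the time, the measured TCP pose, the force, the opening and the grip force at its end, in the units of the state.
- robot.get_obs(): the state, without advancing time (a new reading comes with each control period).
- robot.snapshot(name): name is "scene" or "top" or "wrist"; returns (picture, depth): 420x560x3 uint8, red, green, blue; 420x560 float32, m along the optical axis (not along the pixel's ray), 0 where there is no reading.
- robot.calibration(name): a dict with "mtx" (3x3 intrinsics, pixels), "extrinsics" (4x4, takes a point from camera to world coordinates); the wrist camera has in their place "hand_eye" (4x4, takes a point from camera to tool coordinates, whose origin is the TCP and whose axes are the flange's). Camera axes: x right, y down, z forward; pixel columns grow to the right and rows downward; lengths in m; the calibration is good to about 2 mm. A picture is of the moment at which its call begins: read the wrist's pose just before it. calibration takes no time and is no camera call.
- robot.close_job(): hands the job in; it is judged then, once.
Trained networks look in the newest picture that a camera, given by its name, has taken for a name from the list of things; names that differ only in an ending like _2 or _b are one class to them, and where a whole thing is asked for, a point or a joint stands for the part that bears it (a point fixed in the world has none). Each returns a list of dicts, best first, with "p" (0 to 1); they miss things now and then, are a little off and sometimes report something else, mostly with a low value. They report only what shows in the picture. A call takes as long as a camera call. They do not tell look-alikes from the thing itself.
- robot.boxes_of(query, camera): "bbox" ([left, top, right, bottom] in pixels, round what is visible of it).
The state is a dict: "time": time; "joint_positions": joint angles; "qvel": joint speeds; "joint_torque": joint torques, N m; "tool_pos": TCP position; "ee_rot": TCP orientation; "wrist_force": force on the tool from outside, world axes, zero at the start; "wrist_torque": the same for the moment, N m; "width": finger opening in m; "finger_force": force on a finger pad.
Only numpy, scipy, OpenCV 4.12 (cv2) and the standard library are available. Lean on these libraries where they do the work, as an engineer would, in place of code of your own. Each camera call takes 0.05 s, during which the arm holds its last target. There are 200 camera calls.

## Working session

There is one attempt and no reset: what is moved stays moved. The work goes in short steps, Python scripts to look and compute and a shell command to move; the robot and the scene stay as the last step left them, time stands still between calls to the robot, and variables do not carry over. Pictures are saved under pics/ and viewed, at most 11 in all, crops included, and the job is handed in when it is done.

```bash
mkdir -p pics; cat > h.py <<'E'
import numpy as np, cv2
from bench import robot
def snap(n,f=None):
    o=robot.get_obs(); im,d=robot.snapshot(n)
    if f: cv2.imwrite(f'pics/{f}.png',im[:,:,::-1])
    c=robot.calibration(n); K=np.array(c['mtx'])
    if n=='wrist':
        from scipy.spatial.transform import Rotation as R
        T=np.eye(4);T[:3,:3]=R.from_euler('xyz',o['ee_rot']).as_matrix();T[:3,3]=o['tool_pos'];T=T@np.array(c['hand_eye'])
    else: T=np.array(c['extrinsics'])
    v,u=np.mgrid[0:420,0:560]
    P=np.stack([(u-K[0,2])/K[0,0]*d,(v-K[1,2])/K[1,1]*d,d],-1)@T[:3,:3].T+T[:3,3]
    P[d==0]=np.nan
    return im,d,P,T,K
E
python3 - <<'E'
from h import *
np.set_printoptions(precision=3,suppress=True)
for n in ['top','scene']:
    im,d,P,T,K=snap(n,n+'0'); print(n,T[:3,3])
    np.save(f'{n}0.npy',P)
    for q in ['fixture','gearbox','rack','pin_grip','tpin','bearing','tin','wrench','screwdriver','socket']:
        for b in robot.boxes_of(q,n)[:3]:
            l,t,r,bb=map(int,b['bbox']); c=P[min((t+bb)//2,419),min((l+r)//2,559)]
            print(q,round(b['p'],2),[l,t,r,bb],c)
print(robot.get_obs())
E
```

```text
top [ 0.225 -0.036  1.393]
fixture 0.97 [273, 146, 338, 187] [ 0.645 -0.121  0.038]
fixture 0.43 [284, 171, 332, 223] [ 0.525 -0.124  0.087]
fixture 0.3 [131, 185, 139, 209] [0.539 0.442 0.095]
gearbox 0.98 [284, 169, 332, 224] [ 0.527 -0.124  0.091]
gearbox 0.67 [306, 243, 365, 303] [ 0.277 -0.198  0.095]
gearbox 0.39 [161, 182, 177, 200] [0.54  0.313 0.156]
rack 0.81 [123, 181, 195, 223] [0.523 0.367 0.08 ]
pin_grip 0.73 [161, 186, 178, 197] [0.54  0.313 0.156]
tpin 0.43 [132, 187, 142, 211] [0.53  0.433 0.101]
bearing 0.49 [202, 154, 225, 179] [ 0.668  0.203 -0.004]
bearing 0.3 [281, 169, 334, 227] [ 0.521 -0.121  0.087]
tin 0.89 [394, 188, 424, 217] [ 0.494 -0.443  0.108]
tin 0.29 [370, 217, 404, 268] [ 0.378 -0.385  0.025]
wrench 0.59 [360, 151, 378, 202] [ 0.61  -0.343  0.013]
screwdriver 0.84 [367, 217, 405, 270] [ 0.375 -0.381  0.025]
socket 0.64 [207, 225, 213, 238] [0.425 0.201 0.058]
socket 0.18 [284, 171, 331, 223] [ 0.524 -0.121  0.092]
scene [ 1.2   -0.313  0.835]
fixture 0.59 [217, 260, 316, 337] [ 0.682 -0.145  0.073]
gearbox 0.95 [214, 222, 289, 288] [ 0.55  -0.133  
[... 493 characters left out ...]
  0.099]
wrench 0.71 [154, 292, 192, 360] [ 0.628 -0.343  0.008]
wrench 0.65 [214, 217, 288, 286] [ 0.548 -0.131  0.076]
screwdriver 0.63 [105, 232, 163, 266] [ 0.384 -0.387  0.023]
socket 0.55 [343, 185, 361, 210] [0.433 0.201 0.036]
{'time': 1.1, 'joint_positions': array([-1.397,  0.087,  1.371, -0.   ,  1.684, -0.103]), 'qvel': array([-0.001,  0.002,  0.   ,  0.001, -0.002, -0.001]), 'joint_torque': array([  0.   , -34.005, -30.26 ,   0.072,   0.024,   0.   ]), 'tool_pos': array([ 0.15 , -0.529,  0.21 ]), 'ee_rot': array([3.142, 0.   , 0.277]), 'wrist_force': array([ 0.224, -0.093,  0.42 ]), 'wrist_torque': array([ 0.01 , -0.001,  0.016]), 'finger_force': 0.0, 'width': 0.0937422832058117}
```

```bash
python3 - <<'E'
import cv2,numpy as np
a=cv2.imread('pics/top0.png')[130:320,110:430]
cv2.imwrite('pics/top0c.png',cv2.resize(a,None,fx=2.5,fy=2.5,interpolation=cv2.INTER_CUBIC))
b=cv2.imread('pics/scene0.png');cv2.imwrite('pics/scene0c.png',b)
E
```

```text
(no output)
```

View pics/top0c.png

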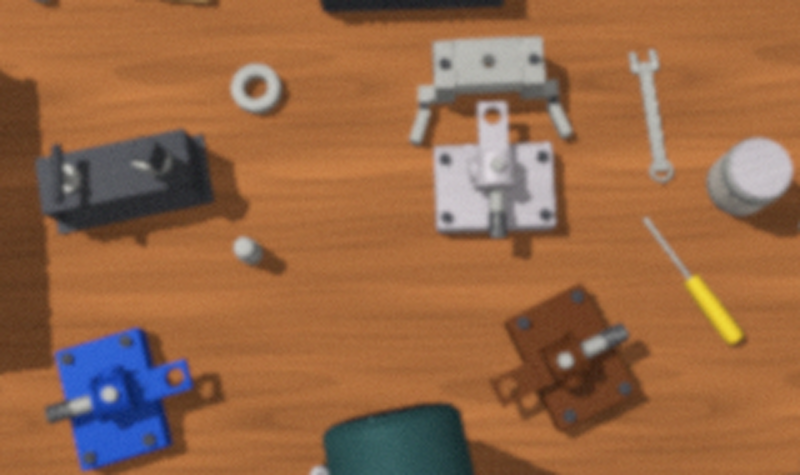

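View pics/scene0.png

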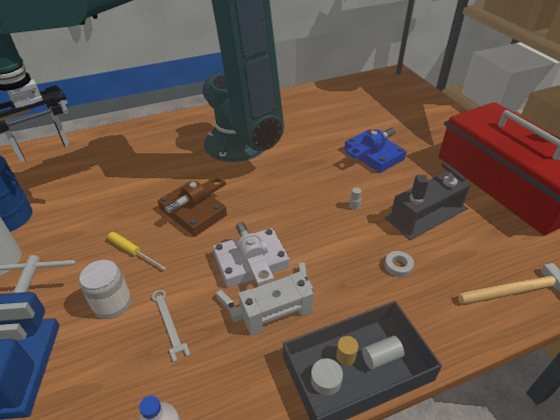

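Top view (crop, 2.5×): the grey gearbox is at crop (495,185), which is full-image (308,198). The fixture is at (490,65), the ball-lock pin in the right rack hole at (150,160) and the T-bar pin at (65,175). The blue one at (110,395) and the brown one at (575,360) are decoys. The grey one fits because it faces the fixture and isn't blue or brown.

```bash
python3 - <<'E'
from h import *
np.set_printoptions(precision=4,suppress=True)
P=np.load('top0.npy')
def rect(x0,x1,y0,y1,z0,z1):
    m=(P[...,0]>x0)&(P[...,0]<x1)&(P[...,1]>y0)&(P[...,1]<y1)&(P[...,2]>z0)&(P[...,2]<z1)
    q=P[m]; r=cv2.minAreaRect((q[:,:2]*1000).astype(np.float32)); print(len(q),r,q[:,2].mean()); return q
print('foot');rect(.42,.62,-.23,-.02,.028,.044)
print('fixt');rect(.60,.72,-.23,-.02,.060,.085)
print('rack');rect(.45,.62,.25,.5,.074,.092)
print('pinh');q=rect(.45,.62,.25,.37,.10,.17);print(np.median(q,0),q.max(0))
print('tp');q=rect(.45,.62,.38,.5,.10,.17);print(np.median(q,0),q.max(0))
print('tongue');q=rect(.56,.66,-.16,-.08,.048,.062)
E
python3 -m handwheel '[[[0,0,0],[1,0,0.9],0],[[0,0,0],[0.8,0.8,0.4],0],[[0,0,0],[0.8,1,0],0],[[0,0,0],[0.8,1,0],0],[[0,0,0],[0.4,1,0],0]]'
```

```text
foot
1171 ((535.5763549804688, -133.54286193847656), (174.60804748535156, 166.70826721191406), 88.42808532714844) 0.03650175509947863
fixt
832 ((658.8865966796875, -121.78912353515625), (103.23797607421875, 147.95420837402344), 1.4080430269241333) 0.07240502862927158
rack
1116 ((536.7147216796875, 379.5369873046875), (78.67340087890625, 203.77601623535156), 10.104116439819336) 0.08420651718028435
pinh
156 ((543.9051513671875, 320.7369384765625), (27.767894744873047, 36.569801330566406), 70.41039276123047) 0.1401670888490594
[0.5412 0.3156 0.1471] [0.565  0.3357 0.1587]
tp
112 ((525.7985229492188, 433.50604248046875), (75.27278900146484, 21.177513122558594), 1.974579095840454) 0.12412159534692835
[0.5229 0.4373 0.1253] [0.5633 0.4448 0.1338]
tongue
163 ((591.5100708007812, -124.53144073486328), (62.69893264770508, 37.7174072265625), 0.03108125925064087) 0.056027610242370136
time: 1.6
tool_pos: [0.3034, -0.37, 0.2598]
ee_rot: [3.141, -0.001, 0.277]
wrist_force: [0.3, -0.9, 1.2]
width: 0.0943
finger_force: 0.0
```

```bash
python3 -m handwheel '[[[0,0,0],[0.5,1,0.8],0],[[0,0,0],[0.5,1,0.8],0],[[0,0,-0.0883],[0.5,1,0.8],0],[[0,0,-0.0883],[0.5,0.8,0.8],0],[[0,0,0],[0.5,0.6,0.5],0]]'
python3 - <<'E'
from h import *
np.set_printoptions(precision=4,suppress=True)
print(np.array(robot.calibration('wrist')['hand_eye']))
im,d,P,T,K=snap('wrist','w1'); np.save('w1.npy',P); print(robot.get_obs()['tool_pos'],robot.get_obs()['ee_rot'],K[0,0],T[:3,3])
E
```

```text
time: 2.1
tool_pos: [0.4011, -0.1998, 0.406]
ee_rot: [3.139, -0.003, 0.003]
wrist_force: [0.4, -1.0, -0.4]
width: 0.094
finger_force: 0.0
[[-0.0011 -0.9696 -0.2447  0.0713]
 [ 1.     -0.0013  0.0007 -0.0001]
 [-0.001  -0.2447  0.9696 -0.1754]
 [ 0.      0.      0.      1.    ]]
[ 0.4047 -0.1962  0.4095] [ 3.1395 -0.0107  0.0127] 322.6056924390256 [ 0.4719 -0.1991  0.5817]
```

View pics/w1.png

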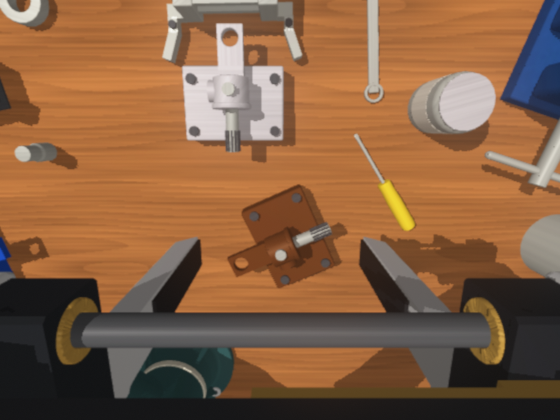

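Wrist view: gearbox at (234,100), its tongue at (230,40), and the fixture cut off at the top edge. I'm moving closer.

```bash
python3 -m handwheel '[[[0,0,0],[0.8,0.8,-0.5],0],[[0,0,0],[0.8,0.6,-0.6],0],[[0,0,0],[0.2,0,0],0],[[0,0,0],[0,0,0],0]]'
python3 - <<'E'
from h import *
np.set_printoptions(precision=4,suppress=True)
im,d,P,T,K=snap('wrist','w2'); np.save('w2.npy',P); o=robot.get_obs();print(o['tool_pos'],o['ee_rot'],T[:3,3])
def rect(x0,x1,y0,y1,z0,z1):
    m=(P[...,0]>x0)&(P[...,0]<x1)&(P[...,1]>y0)&(P[...,1]<y1)&(P[...,2]>z0)&(P[...,2]<z1)
    q=P[m]; print(len(q),cv2.minAreaRect((q[:,:2]*1000).astype(np.float32)),np.median(q[:,2])); return m
rect(.42,.62,-.23,-.02,.032,.040)
rect(.60,.75,-.23,-.02,.068,.076)
rect(.56,.66,-.16,-.08,.053,.059)
E
```

```text
time: 2.55
tool_pos: [0.478, -0.143, 0.3558]
ee_rot: [-3.141, 0.003, 0.008]
wrist_force: [-0.7, -0.3, 1.2]
width: 0.0938
finger_force: 0.0
[ 0.4774 -0.1437  0.3572] [3.1413 0.0014 0.0059] [ 0.5499 -0.1425  0.531 ]
5420 ((513.1906127929688, -125.78759765625), (114.083984375, 160.33932495117188), 0.28560855984687805) 0.03633954970702086
5842 ((673.5400390625, -122.46585083007812), (65.16683959960938, 148.2887420654297), 0.7014105916023254) 0.0725481861388477
1024 ((592.1992797851562, -125.23251342773438), (62.23691177368164, 36.81271743774414), 0.38763782382011414) 0.05655066366603825
```

View pics/w2.png

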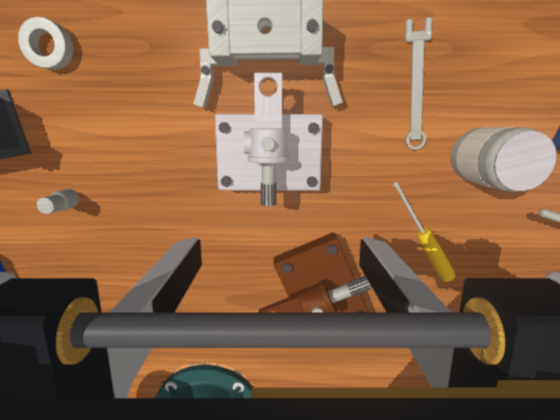

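Gearbox at (268,150), with the tongue hole at (268,87). Clevis hole at (265,26). I'm measuring both holes directly.

```bash
python3 - <<'E'
from h import *
np.set_printoptions(precision=4,suppress=True)
P=np.load('w2.npy'); im=cv2.imread('pics/w2.png',0)
K=np.array(robot.calibration('wrist')['mtx'])
c=robot.calibration('wrist')['hand_eye']
from scipy.spatial.transform import Rotation as R
T=np.eye(4);T[:3,:3]=R.from_euler('xyz',[3.1413,.0014,.0059]).as_matrix();T[:3,3]=[.4774,-.1437,.3572];T=T@np.array(c)
for (u0,v0,z) in [(265,26,.072),(268,87,.056)]:
    w=im[v0-14:v0+15,u0-14:u0+15]; m=(w<(np.percentile(w,80)*.5+w.min()*.5)).astype(np.uint8)
    n,l,s,ce=cv2.connectedComponentsWithStats(m); k=l[10:19,10:19]; k=np.bincount(k[k>0]).argmax()
    u,v=ce[k]+[u0-14,v0-14]
    r=T[:3,:3]@np.array([(u-K[0,2])/K[0,0],(v-K[1,2])/K[1,1],1]); p=T[:3,3]+r*(z-T[2,3])/r[2]
    print((u,v),s[k],p)
# front edge of fixture / rear edge of foot line fits
for nm,(x0,x1,z0,z1),f in [('fixfront',(.60,.75,.068,.076),np.min),('rear',(.42,.56,.032,.040),np.min)]:
    m=(P[...,0]>x0)&(P[...,0]<x1)&(P[...,1]>-.23)&(P[...,1]<-.02)&(P[...,2]>z0)&(P[...,2]<z1)
    q=P[m]; ys=np.arange(-.19,-.055,.005); xs=[f(q[abs(q[:,1]-y)<.0025,0]) if (abs(q[:,1]-y)<.0025).any() else np.nan for y in ys]
    xs=np.array(xs);g=np.isfinite(xs);print(nm,xs)
E
```

```text
(np.float64(264.4230769230769), np.float64(25.373626373626372)) [  7   6  14  16 182] [ 0.6767 -0.123   0.072 ]
(np.float64(267.5338345864662), np.float64(86.05639097744361)) [  5   4  18  19 266] [ 0.6053 -0.1261  0.056 ]
fixfront [0.6425 0.6424 0.6424 0.643  0.6427 0.6451 0.6451 0.6449 0.6451 0.6448
 0.6448 0.6446 0.6443 0.6448 0.6445 0.6442 0.6441 0.6443 0.6439 0.6437
 0.6439 0.6437 0.6438 0.6404 0.6403 0.6404 0.6403]
rear [0.4568 0.4568 0.4569 0.4567 0.4567 0.4565 0.4565 0.4565 0.4567 0.4564
 0.4566 0.4675    nan    nan    nan 0.4676 0.4563 0.4562 0.4562 0.4563
 0.4562 0.4563 0.4562 0.4562 0.4562 0.4559 0.4558]
```

```bash
python3 -c "
import numpy as np;P=np.load('w2.npy');print(P[238,335],P[287,365])"; python3 -m handwheel '[[[0,0,0.006],[-0.7,0.25,-0.6],0],[[0,0,0],[-0.35,0.12,-0.9],0],[[0,0,0],[0,0,-0.95],0],[[0,0,0],[0,0,-0.95],0],[[0,0,0],[0,0,-0.95],0]]' | head -3; python3 -m handwheel '[[[0,0,0],[0,0,-0.9],0],[[0,0,0],[0,0,-0.8],0],[[0,0,0],[0,0,-0.3],0],[[0,0,0],[0,0,0],0]]'
```

```text
[ 0.37603441 -0.23307081  0.03407918] [ 0.30908112 -0.27681221  0.0727439 ]
time: 3.1
tool_pos: [0.4247, -0.1265, 0.1404]
ee_rot: [3.139, -0.004, 0.012]
time: 3.5
tool_pos: [0.4228, -0.1255, 0.0384]
ee_rot: [-3.14, 0.004, 0.013]
wrist_force: [-0.8, -0.2, -0.0]
width: 0.0939
finger_force: 0.0
```

```bash
python3 -m handwheel '[[[0,0,0],[0.3,0,0],0],[[0,0,0],[0.15,0,0],0],[[0,0,0],[0.15,0,0],0],[[0,0,0],[0.15,0,0],0],[[0,0,0],[0.15,0,0],0]]'; python3 -m handwheel '[[[0,0,0],[0.15,0,0],0],[[0,0,0],[0.15,0,0],0],[[0,0,0],[0.15,0,0],0],[[0,0,0],[0,0,0],0]]'
```

```text
time: 4.0
tool_pos: [0.4707, -0.1251, 0.0407]
ee_rot: [3.141, -0.0, 0.015]
wrist_force: [-4.6, -0.0, 6.2]
width: 0.094
finger_force: 3.7
time: 4.4
tool_pos: [0.4936, -0.125, 0.0407]
ee_rot: [3.141, -0.001, 0.015]
wrist_force: [-0.5, 0.1, 3.8]
width: 0.0939
finger_force: 2.0
```

```bash
python3 -m handwheel '[[[0,0,0],[0.15,0,0],0],[[0,0,0],[0.12,0,0],0],[[0,0,0],[0.08,0,0],0],[[0,0,0],[0.06,0,0],0],[[0,0,0],[0.04,0,0],0]]'; python3 -m handwheel '[[[0,0,0],[0.04,0,0],0],[[0,0,0],[0.04,0,0],0],[[0,0,0],[0,0,0],0]]'
```

```text
time: 4.9
tool_pos: [0.514, -0.125, 0.0407]
ee_rot: [3.141, 0.003, 0.015]
wrist_force: [-5.4, 0.3, 8.0]
width: 0.0943
finger_force: 3.9
time: 5.2
tool_pos: [0.5183, -0.125, 0.0407]
ee_rot: [3.141, 0.002, 0.015]
wrist_force: [-3.7, 0.4, 6.7]
width: 0.094
finger_force: 3.4
```

```bash
python3 -m handwheel '[[[0,0,0],[0.03,0,0],0],[[0,0,0],[0.03,0,0],0],[[0,0,0],[0,0,0],0]]';  python3 -m handwheel '[[[0,0,0],[0.02,0,0],0],[[0,0,0],[0.02,0,0],0],[[0,0,0],[0,0,0],0]]'
```

```text
time: 5.5
tool_pos: [0.5211, -0.1249, 0.0407]
ee_rot: [3.141, 0.002, 0.015]
wrist_force: [-5.0, -0.5, 6.9]
width: 0.0938
finger_force: 3.5
time: 5.8
tool_pos: [0.523, -0.1249, 0.0406]
ee_rot: [3.141, 0.003, 0.015]
wrist_force: [-5.8, -0.5, 6.5]
width: 0.0944
finger_force: 3.6
```

```bash
python3 -m handwheel '[[[0,0,0],[0.02,0,0],0],[[0,0,0],[0.02,0,0],0],[[0,0,0],[0,0,0],0]]';  python3 -m handwheel '[[[0,0,0],[0.03,0,0],0],[[0,0,0],[0.02,0,0],0],[[0,0,0],[0,0,0],0]]'
```

```text
time: 6.1
tool_pos: [0.525, -0.125, 0.0407]
ee_rot: [3.141, 0.003, 0.015]
wrist_force: [-5.2, -0.5, 7.5]
width: 0.094
finger_force: 3.6
time: 6.4
tool_pos: [0.5275, -0.1249, 0.0406]
ee_rot: [3.141, 0.002, 0.015]
wrist_force: [-5.0, -0.4, 7.3]
width: 0.094
finger_force: 3.5
```

```bash
python3 - <<'E'
from h import *
np.set_printoptions(precision=4,suppress=True)
im,d,P,T,K=snap('top'); 
cv2.imwrite('pics/t3.png',cv2.resize(im[130:250,260:350,::-1],None,fx=6,fy=5,interpolation=cv2.INTER_CUBIC)[:600])
for y in [-.19,-.18,-.17,-.08,-.07,-.06]:
    m=(abs(P[...,1]-y)<.004)&(P[...,0]>.50)&(P[...,0]<.70)
    q=P[m]; f=q[(abs(q[:,2]-.036)<.005)]; c=q[abs(q[:,2]-.072)<.005]
    print(y,f[:,0].min() if len(f) else None,f[:,0].max() if len(f) else None,c[:,0].min() if len(c) else None)
im,d,P,T,K=snap('wrist','w3')
E
```

```text
-0.19 0.5022441848966445 0.5022441848966445 0.6705265438166131
-0.18 0.5554761854961507 0.566879953241208 0.676906357057025
-0.17 0.5078132103489157 0.5480950270806058 0.6796129529610155
-0.08 0.5031121602973484 0.5234512236390523 0.6600121128640648
-0.07 0.5023653861350348 0.6407081730294747 0.6426832107719666
-0.06 0.5026138058114895 0.6415738422389826 0.6405609466584969
```

View pics/w3.png

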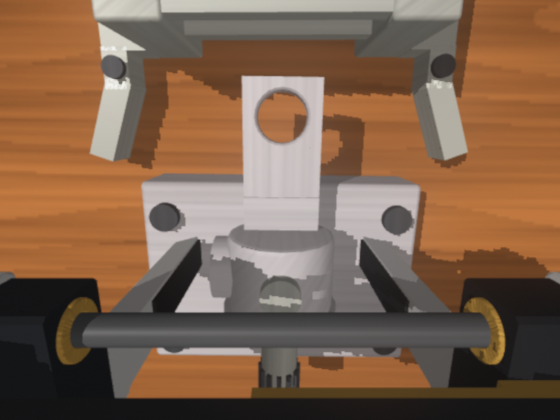

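View pics/t3.png

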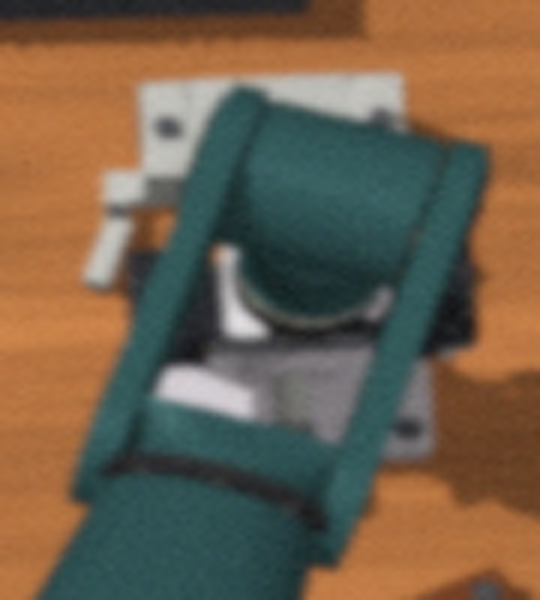

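The wrist view shows the fingertips at (200,240) and (360,240) in front of the foot. Its rear edge, at row 352, is behind them, so they seem to lie over the foot rather than push it. I'm checking.

```bash
python3 - <<'E'
from h import *
np.set_printoptions(precision=4,suppress=True)
print(robot.tip_reach)
im,d,P,T,K=snap('wrist'); o=robot.get_obs(); print(o['tool_pos'],o['ee_rot'],o['wrist_force'])
for u,v in [(280,115),(220,190),(350,190),(170,300),(400,300),(200,243),(362,243),(195,255),(160,345),(400,345),(60,200)]: print(u,v,d[v,u],P[v,u])
E
```

```text
0.025
[ 0.5275 -0.125   0.0407] [3.1411 0.0023 0.0152] [-4.5443 -0.3892  7.3985]
280 115 0.20606315 [ 0.6071 -0.1239  0.0013]
220 190 0.18239893 [ 0.5646 -0.0905  0.0364]
350 190 0.18234669 [ 0.5657 -0.164   0.0365]
170 300 0.13692105 [ 0.5277 -0.0782  0.0926]
400 300 0.12656549 [ 0.5344 -0.1718  0.1021]
200 243 0.18688494 [ 0.5338 -0.0785  0.0395]
362 243 0.18624505 [ 0.5354 -0.1722  0.0402]
195 255 0.17741044 [ 0.5307 -0.0781  0.0501]
160 345 0.07547552 [ 0.5496 -0.0964  0.1506]
400 345 0.07449448 [ 0.551  -0.1522  0.1515]
60 200 0.2214909 [ 0.549   0.0264 -0.0006]
```

```bash
python3 -m handwheel '[[[0,0,0],[0,0,0.3],0],[[0,0,0],[-0.2,0,0.9],0],[[0,0,0],[-0.95,0,0],0.4],[[0,0,0],[-0.95,0,0],0.4],[[0,0,0],[0,0,0],0.4]]'
cat > tip.py <<'E'
from h import *
np.set_printoptions(precision=4,suppress=True)
im,d,P,T,K=snap('wrist'); o=robot.get_obs()
H=np.array(robot.calibration('wrist')['hand_eye'])
from scipy.spatial.transform import Rotation as R
Q=(P-o['tool_pos'])@R.from_euler('xyz',o['ee_rot']).as_matrix()
m=(abs(Q[...,0])<.02)&(abs(Q[...,1])<.08)&(Q[...,2]<.06)&(Q[...,2]>-.06)&(d<.25)&(P[...,2]>.055)
q=Q[m]; print(o['width'],o['tool_pos']);
for s in (1,-1):
    k=q[q[:,1]*s>0]; j=np.argsort(k[:,2])[-4:]; print(k[j])
E
python3 tip.py; python3 -m handwheel '[[[0,0,0],[0,0,0],0.95],[[0,0,0],[0,0,0],0.95],[[0,0,0],[0,0,0],0.95],[[0,0,0],[0,0,0],0.95],[[0,0,0],[0,0,0],0.95]]'; python3 tip.py
```

```text
time: 7.05
tool_pos: [0.4182, -0.1235, 0.0987]
ee_rot: [-3.14, 0.004, 0.014]
wrist_force: [0.2, -0.3, -0.3]
width: 0.0738
finger_force: 0.0
0.06928669102914829 [ 0.4215 -0.1243  0.0998]
[[0.0198 0.0127 0.038 ]
 [0.0184 0.0127 0.0381]
 [0.017  0.0127 0.0383]
 [0.0174 0.0128 0.0392]]
[[ 0.0192 -0.0096  0.0377]
 [ 0.0178 -0.0096  0.0378]
 [ 0.0199 -0.0096  0.0378]
 [ 0.0184 -0.0096  0.0383]]
time: 7.6
tool_pos: [0.424, -0.1248, 0.0998]
ee_rot: [-3.142, 0.0, 0.015]
wrist_force: [-0.1, 1.0, -1.0]
width: 0.0294
finger_force: 0.0
0.02547079793584252 [ 0.4238 -0.1248  0.0997]
[[0.0146 0.0124 0.0383]
 [0.0159 0.0124 0.0385]
 [0.018  0.0124 0.0387]
 [0.0187 0.0124 0.0388]]
[[ 0.0175 -0.0102  0.0381]
 [ 0.0181 -0.0102  0.0385]
 [ 0.016  -0.0102  0.0385]
 [ 0.0166 -0.0102  0.0389]]
```

```bash
python3 -m handwheel '[[[0,0,0],[0,0,0.9],0.95],[[0,0,0],[0,0,0.9],0.95],[[0,0,0],[0,0,0],0.95]]' | tail -2; sed -i 's/P\[...,2\]>.055/P[...,2]>.11/' tip.py; python3 tip.py; python3 -m handwheel '[[[0,0,0],[0,0,0],0],[[0,0,0],[0,0,0],0],[[0,0,0],[0,0,0],0],[[0,0,0],[0,0,0],0],[[0,0,0],[0,0,0],0]]'|tail -2; python3 tip.py
```

```text
width: 0.0054
finger_force: 0.0
0.0050985768381082 [ 0.4257 -0.1257  0.1937]
[[ 0.0063  0.0035 -0.    ]
 [ 0.0099  0.0035  0.0003]
 [ 0.008   0.0035  0.0006]
 [ 0.0091  0.0035  0.0009]]
[[ 0.0099 -0.0017  0.0005]
 [ 0.0047 -0.0018  0.001 ]
 [ 0.0097 -0.0023  0.001 ]
 [ 0.0084 -0.0018  0.001 ]]
width: 0.0414
finger_force: 0.0
0.045445688067187455 [ 0.4233 -0.1247  0.1894]
[[0.0098 0.0239 0.0033]
 [0.0085 0.021  0.0034]
 [0.0036 0.0211 0.0034]
 [0.0097 0.025  0.0035]]
[[ 0.0098 -0.0228  0.0035]
 [ 0.0096 -0.0223  0.0039]
 [ 0.0083 -0.0218  0.0042]
 [ 0.0082 -0.0212  0.0046]]
```

The fingertips are really only about 4 mm ahead of the reported TCP, not 25 mm, so they slid over the foot's top. I'm going down again with TCP z at 0.018.

```bash
python3 -m handwheel '[[[0,0,0],[-0.04,0,-0.9],0],[[0,0,0],[0,0,-0.9],0],[[0,0,0],[0,0,-0.8],0],[[0,0,0],[0,0,-0.5],0],[[0,0,0],[0,0,-0.3],0]]'; python3 -m handwheel '[[[0,0,0],[0,0,0],0],[[0,0,0],[0.3,0,0],0],[[0,0,0],[0.15,0,0],0],[[0,0,0],[0.1,0,0],0],[[0,0,0],[0,0,0],0]]'
```

```text
time: 9.05
tool_pos: [0.4195, -0.124, 0.0169]
ee_rot: [-3.14, 0.004, 0.015]
wrist_force: [0.1, 0.3, 0.6]
width: 0.0858
finger_force: 0.0
time: 9.55
tool_pos: [0.4464, -0.1255, 0.0208]
ee_rot: [3.14, 0.008, 0.015]
wrist_force: [-9.9, -1.4, 7.0]
width: 0.0942
finger_force: 4.8
```

```bash
python3 -m handwheel '[[[0,0,0],[0.12,0,0],0],[[0,0,0],[0.12,0,0],0],[[0,0,0],[0.12,0,0],0],[[0,0,0],[0,0,0],0]]'; python3 - <<'E'
from h import *
np.set_printoptions(precision=4,suppress=True)
im,d,P,T,K=snap('wrist','w4');print(robot.boxes_of('gearbox','wrist')[:1])
q=P[(P[...,2]>.053)&(P[...,2]<.060)&(P[...,0]>.55)&(abs(P[...,1]+.125)<.04)]; print(len(q),q.max(0),q.min(0))
q=P[(P[...,2]>.032)&(P[...,2]<.040)&(P[...,0]>.50)&(abs(P[...,1]+.125)<.09)]; print(len(q),q.max(0),q.min(0))
E
```

```text
time: 9.95
tool_pos: [0.4644, -0.125, 0.0206]
ee_rot: [3.141, 0.007, 0.015]
wrist_force: [-8.9, -0.4, 5.2]
width: 0.0936
finger_force: 4.3
[{'bbox': [101.9, 0.0, 458.3, 311.9], 'p': 0.96}]
2302 [ 0.5836 -0.1047  0.0598] [ 0.5738 -0.1428  0.0553]
38078 [ 0.5902 -0.0442  0.04  ] [ 0.5    -0.2044  0.0322]
```

View pics/w4.png

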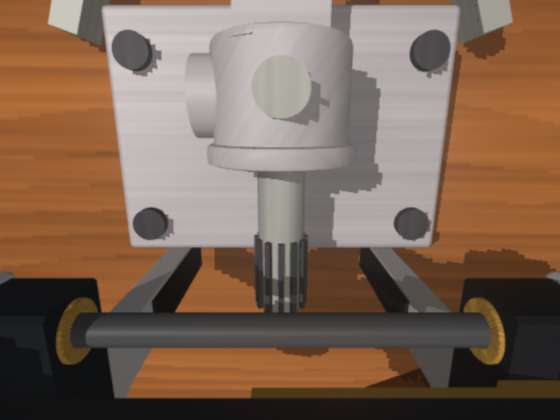

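The fingers are now behind the rear face at row 245, either side of the shaft at (280,270), and the gearbox has moved. About 51 mm remains.

```bash
python3 -m handwheel '[[[0,0,0],[0.18,0,0],0],[[0,0,0],[0.18,0,0],0],[[0,0,0],[0.18,0,0],0],[[0,0,0],[0.18,0,0],0],[[0,0,0],[0.12,0,0],0]]'; python3 -m handwheel '[[[0,0,0],[0.06,0,0],0],[[0,0,0],[0.05,0,0],0],[[0,0,0],[0.03,0,0],0],[[0,0,0],[0,0,0],0]]'
```

```text
time: 10.55
tool_pos: [0.5053, -0.1249, 0.0205]
ee_rot: [3.142, 0.01, 0.015]
wrist_force: [-12.5, -0.7, 9.0]
width: 0.0941
finger_force: 6.5
time: 10.95
tool_pos: [0.512, -0.1249, 0.0205]
ee_rot: [-3.142, 0.01, 0.015]
wrist_force: [-11.0, 0.9, 7.2]
width: 0.0942
finger_force: 5.8
```

```bash
python3 -m handwheel '[[[0,0,0],[0.03,0,0],0],[[0,0,0],[0.02,0,0],0],[[0,0,0],[0,0,0],0]]'
```

```text
time: 11.25
tool_pos: [0.5143, -0.1249, 0.0205]
ee_rot: [-3.142, 0.01, 0.015]
wrist_force: [-11.5, -0.2, 7.8]
width: 0.0938
finger_force: 6.0
```

```bash
python3 -m handwheel '[[[0,0,0],[0.02,0,0],0],[[0,0,0],[0.02,0,0],0],[[0,0,0],[0,0,0],0]]'; python3 -m handwheel '[[[0,0,0],[0.02,0,0],0],[[0,0,0],[0.02,0,0],0],[[0,0,0],[0,0,0],0]]'
```

```text
time: 11.55
tool_pos: [0.5158, -0.1249, 0.0205]
ee_rot: [-3.142, 0.011, 0.015]
wrist_force: [-13.6, -0.2, 8.5]
width: 0.094
finger_force: 6.7
time: 11.85
tool_pos: [0.5158, -0.1249, 0.0205]
ee_rot: [-3.141, 0.016, 0.015]
wrist_force: [-18.3, 0.0, 12.7]
width: 0.0942
finger_force: 9.3
```

Stalled at the stops. I'm backing off, going up and looking.

```bash
python3 -m handwheel '[[[0,0,0],[0.03,0,0],0],[[0,0,0],[0,0,0],0],[[0,0,0],[-0.5,0,0],0],[[0,0,0],[-0.9,0,0.1],0],[[0,0,0],[-0.3,0,0.8],0]]'; python3 -m handwheel '[[[0,0,0],[0.1,0,0.95],0],[[0,0,0],[0.3,0,0.9],0],[[0,0,0],[0.9,0,0.4],0],[[0,0,0],[0.9,0,0.4],0],[[0,0,0],[0.3,0,0.4],0]]'; python3 -m handwheel '[[[0,0,0],[0.5,0,0.5],0],[[0,0,0],[0,0,0],0],[[0,0,0],[0,0,0],0]]'
python3 - <<'E'
from h import *
np.set_printoptions(precision=4,suppress=True)
o=robot.get_obs();im,d,P,T,K=snap('wrist','w5');np.save('w5.npy',P);np.save('w5T.npy',T);print(o['tool_pos'],o['ee_rot'])
def rect(x0,x1,z0,z1):
    m=(P[...,0]>x0)&(P[...,0]<x1)&(abs(P[...,1]+.124)<.11)&(P[...,2]>z0)&(P[...,2]<z1)
    q=P[m]; print(len(q),cv2.minAreaRect((q[:,:2]*1000).astype(np.float32)),np.median(q[:,2]))
rect(.48,.65,.032,.040);rect(.60,.75,.069,.076)
E
```

```text
time: 12.35
tool_pos: [0.4278, -0.1208, 0.0565]
ee_rot: [-3.133, 0.021, 0.015]
wrist_force: [0.5, -0.2, -0.8]
width: 0.0938
finger_force: 0.0
time: 12.85
tool_pos: [0.5672, -0.1247, 0.2188]
ee_rot: [3.141, -0.002, 0.016]
wrist_force: [-0.8, 1.2, -0.4]
width: 0.0943
finger_force: 0.0
time: 13.15
tool_pos: [0.589, -0.1248, 0.2428]
ee_rot: [3.141, -0.001, 0.015]
wrist_force: [0.0, 0.7, -0.3]
width: 0.0939
finger_force: 0.0
[ 0.589  -0.1248  0.2428] [ 3.1411 -0.0005  0.0153]
8035 ((583.911865234375, -124.81076049804688), (113.62665557861328, 160.20167541503906), 0.7136899828910828) 0.03638882624049583
9072 ((654.0194091796875, -122.59286499023438), (108.84326934814453, 148.1326141357422), 1.1941851377487183) 0.07248414088400551
```

View pics/w5.png

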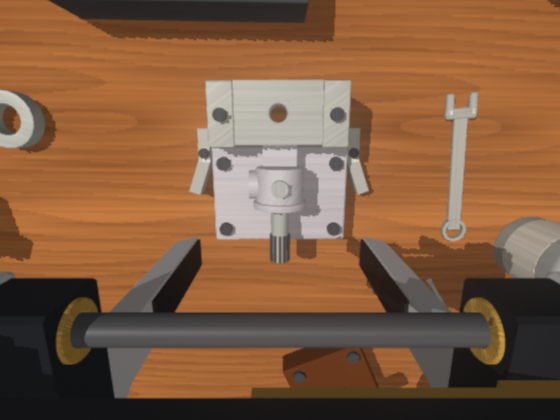

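The foot is flush against the cheeks at row 145. Clevis hole at (278,113). Next I measure that hole, then the pin from the wrist camera.

```bash
cat > hole.py <<'E'
from h import *
def hole(im,T,K,u0,v0,z,r=14):
    im=cv2.cvtColor(im,cv2.COLOR_RGB2GRAY)
    w=im[v0-r:v0+r+1,u0-r:u0+r+1]; m=(w<(np.percentile(w,80)*.5+w.min()*.5)).astype(np.uint8)
    n,l,s,ce=cv2.connectedComponentsWithStats(m); k=l[r-4:r+5,r-4:r+5]; k=np.bincount(k[k>0]).argmax()
    u,v=ce[k]+[u0-r,v0-r]; q=T[:3,:3]@np.array([(u-K[0,2])/K[0,0],(v-K[1,2])/K[1,1],1]); return (u,v),s[k],T[:3,3]+q*(z-T[2,3])/q[2]
E
python3 - <<'E'
from hole import *
np.set_printoptions(precision=4,suppress=True)
T=np.load('w5T.npy');K=np.array(robot.calibration('wrist')['mtx']); print(hole(cv2.imread('pics/w5.png')[:,:,::-1].copy(),T,K,278,113,.072))
P=np.load('w5.npy');q=P[(P[...,2]>.069)&(P[...,2]<.076)&(abs(P[...,1]+.124)<.074)&(P[...,0]>.6)]
for y in [-.185,-.175,-.07,-.06]:
    k=q[abs(q[:,1]-y)<.003]; print(y,k[:,0].min(),k[:,0].max())
for s in(0,1):
    y=q[abs(q[:,0]-.67)<.01][:,1]
print(y.min(),y.max())
E
python3 -m handwheel '[[[0,0,0],[-0.4,0.5,0.6],0],[[0,0,0],[-0.5,0.85,0],0],[[0,0,0],[-0.3,0.95,0],0],[[0,0,0],[-0.3,0.95,0],0],[[0,0,0],[-0.3,0.95,0],0]]'; python3 -m handwheel '[[[0,0,0],[-0.3,0.95,0],0],[[0,0,0],[-0.3,0.95,0],0],[[0,0,0],[0,0.9,0],0],[[0,0,0],[0,0.85,0],0],[[0,0,0],[0,0,0],0]]'
```

```text
((np.float64(277.7088122605364), np.float64(112.6360153256705)), array([  5,   5,  18,  19, 261], dtype=int32), array([ 0.6761, -0.1214,  0.072 ]))
-0.185 0.6432570029561897 0.7087634703318729
-0.175 0.6431461385244508 0.7084765947895604
-0.07 0.640546803224539 0.7068886218563636
-0.06 0.64043299605513 0.7067870601525703
-0.1960210893088798 -0.05005062878095466
time: 13.7
tool_pos: [0.4963, 0.0862, 0.2711]
ee_rot: [3.141, 0.002, 0.014]
wrist_force: [0.6, 0.2, 0.1]
width: 0.0942
finger_force: 0.0
time: 14.2
tool_pos: [0.4664, 0.271, 0.2702]
ee_rot: [-3.141, 0.004, 0.021]
wrist_force: [-0.2, -0.4, -0.2]
width: 0.0935
finger_force: 0.0
```

```bash
python3 -m handwheel '[[[0,0,0],[0,0.8,0.5],0],[[0,0,0],[0,0,0],0],[[0,0,0],[0,0,0],0]]'
python3 - <<'E'
from h import *
np.set_printoptions(precision=4,suppress=True)
o=robot.get_obs();im,d,P,T,K=snap('wrist','w6');np.save('w6.npy',P);np.save('w6T.npy',T);print(o['tool_pos'],o['ee_rot'])
for q in ['pin_grip','tpin','rack']: print(q,[(np.round(b['bbox']),b['p']) for b in robot.boxes_of(q,'wrist')[:2]])
def rect(n,x0,x1,y0,y1,z0,z1):
    m=(P[...,0]>x0)&(P[...,0]<x1)&(P[...,1]>y0)&(P[...,1]<y1)&(P[...,2]>z0)&(P[...,2]<z1)
    q=P[m]
    if len(q): print(n,len(q),cv2.minAreaRect((q[:,:2]*1000).astype(np.float32)),np.median(q[:,2]))
rect('rack',.45,.65,.25,.5,.081,.088)
rect('handletop',.45,.65,.25,.38,.148,.16)
rect('handleall',.45,.65,.25,.38,.105,.145)
rect('btn',.45,.65,.25,.38,.135,.146)
rect('collar',.45,.65,.25,.38,.090,.096)
rect('tbar',.45,.65,.38,.5,.12,.135)
E
cp pics/w6.png pics/w6a.png; python3 - <<'E'
import cv2
a=cv2.imread('pics/w6.png')[:260,60:460];cv2.imwrite('pics/w6c.png',cv2.resize(a,None,fx=2,fy=2,interpolation=cv2.INTER_CUBIC))
E
```

```text
time: 14.5
tool_pos: [0.4685, 0.3067, 0.297]
ee_rot: [3.14, 0.0, 0.015]
wrist_force: [0.6, -0.8, -0.3]
width: 0.0937
finger_force: 0.0
[0.4685 0.3067 0.297 ] [3.1404 0.0003 0.0151]
pin_grip [(array([250., 103., 288., 149.]), 0.75)]
tpin [(array([140., 103., 184., 177.]), 0.88)]
rack [(array([131.,  78., 311., 174.]), 0.81)]
rack 8944 ((535.887939453125, 378.6334228515625), (76.09497833251953, 200.7401580810547), 10.29333782196045) 0.08440930950893175
handletop 853 ((546.6228637695312, 319.5021667480469), (25.998777389526367, 29.929325103759766), 70.77128601074219) 0.15224195071649238
handleall 149 ((532.3217163085938, 317.9849853515625), (17.70695686340332, 34.66333770751953), 22.897485733032227) 0.14220695387676918
btn 146 ((528.919921875, 325.6045227050781), (21.727663040161133, 6.624145984649658), 70.97313690185547) 0.14220872159820316
collar 70 ((541.756591796875, 304.7782897949219), (4.663329124450684, 23.498409271240234), 71.80001068115234) 0.09253462955688543
tbar 988 ((525.7591552734375, 438.21551513671875), (75.62141418457031, 13.7154541015625), 4.893517971038818) 0.12607630329665553
```

View pics/w6c.png

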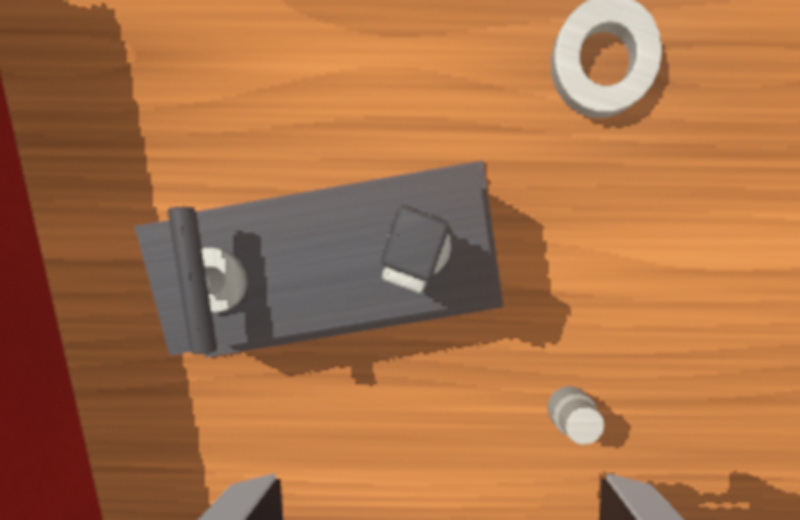

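Candidates: the one at crop (415,245) has a box handle with a bright button at (403,278), which fits the ball-lock pin. The one at (195,280) is the T-bar pin and stays. The button faces yaw 161°, so the tool yaw goes to 70.8°.

```bash
python3 -m handwheel '[[[0,0,0.095],[0.4,0.06,0],0],[[0,0,0.095],[0.4,0.1,0],0],[[0,0,0.095],[0.4,0.1,0],0],[[0,0,0.095],[0.34,0,0],0],[[0,0,0.095],[0,0,0],0]]'; python3 -m handwheel '[[[0,0,0.095],[0,0,-0.4],0],[[0,0,0.095],[0,0,-0.5],0],[[0,0,0.095],[0,0,-0.5],0],[[0,0,0.018],[0,0,0],0],[[0,0,0],[0,0,0],0]]'
```

```text
time: 15.2
tool_pos: [0.5478, 0.3191, 0.2955]
ee_rot: [3.142, 0.002, 0.764]
wrist_force: [-0.2, -0.2, -0.0]
width: 0.0943
finger_force: 0.0
time: 15.7
tool_pos: [0.5459, 0.3198, 0.2271]
ee_rot: [-3.141, 0.001, 1.234]
wrist_force: [-0.5, 0.1, 0.2]
width: 0.0944
finger_force: 0.0
```

```bash
python3 -m handwheel '[[[0,0,0],[0,0,-0.8],0],[[0,0,0],[0,0,-0.8],0],[[0,0,0],[0,0,-0.58],0],[[0,0,0],[0,0,0],0]]'; python3 -m handwheel '[[[0,0,0],[0,0,0],1],[[0,0,0],[0,0,0],1],[[0,0,0],[0,0,0],1],[[0,0,0],[0,0,0],1],[[0,0,0],[0,0,0],1]]';python3 -m handwheel '[[[0,0,0],[0,0,0],1],[[0,0,0],[0,0,0],1],[[0,0,0],[0,0,0],1],[[0,0,0],[0,0,0],1],[[0,0,0],[0,0,0],1]]'
```

```text
time: 16.1
tool_pos: [0.5441, 0.3194, 0.1148]
ee_rot: [-3.136, 0.005, 1.235]
wrist_force: [0.1, 0.7, -1.0]
width: 0.0941
finger_force: 0.0
time: 16.6
tool_pos: [0.5465, 0.3209, 0.1195]
ee_rot: [3.14, -0.001, 1.237]
wrist_force: [0.2, 0.3, -0.9]
width: 0.0576
finger_force: 0.0
time: 17.1
tool_pos: [0.5463, 0.3207, 0.1187]
ee_rot: [3.141, -0.0, 1.237]
wrist_force: [1.1, -0.4, 1.3]
width: 0.0312
finger_force: 30.0
```

```bash
python3 -m handwheel '[[[0,0,0],[0,0,0.3],1],[[0,0,0],[0,0,0.5],1],[[0,0,0],[0,0,0.8],1],[[0,0,0],[0,0,0.8],1],[[0,0,0],[0,0,0.6],1]]'; python3 -m handwheel '[[[0,0,0],[0.2,-0.5,0],1],[[0,0,0],[0.25,-0.8,0],1],[[0,0,0],[0.25,-0.85,0],1],[[0,0,0],[0.25,-0.85,0],1],[[0,0,0],[0.25,-0.85,0],1]]';  python3 -m handwheel '[[[0,0,0],[0.25,-0.85,0],1],[[0,0,0],[0.25,-0.85,0],1],[[0,0,0],[0.25,-0.85,0],1],[[0,0,0],[0.25,-0.85,0],1],[[0,0,0],[0.25,-0.8,0],1]]'
```

```text
time: 17.6
tool_pos: [0.5462, 0.3208, 0.2719]
ee_rot: [3.139, -0.002, 1.237]
wrist_force: [0.3, 0.1, -1.4]
width: 0.0308
finger_force: 30.0
time: 18.1
tool_pos: [0.606, 0.1267, 0.2687]
ee_rot: [-3.141, 0.0, 1.237]
wrist_force: [0.8, -0.0, -1.5]
width: 0.0307
finger_force: 30.0
time: 18.6
tool_pos: [0.6685, -0.0838, 0.2687]
ee_rot: [-3.141, 0.0, 1.237]
wrist_force: [0.1, 0.9, -1.8]
width: 0.0309
finger_force: 30.0
```

```bash
python3 -m handwheel '[[[0,0,0],[0.15,-0.75,0],1],[[0,0,0],[0,0,-0.7],1],[[0,0,0],[0,0,-0.7],1],[[0,0,0],[0,0,-0.1],1],[[0,0,0],[0,0,0],1]]'
python3 - <<'E'
from h import *
np.set_printoptions(precision=4,suppress=True)
o=robot.get_obs();im,d,P,T,K=snap('wrist','w7');print(o['tool_pos'],o['ee_rot'],o['width'],T[:3,3])
tp=o['tool_pos']
m=(np.hypot(P[...,0]-tp[0],P[...,1]-tp[1])<.03)&(P[...,2]>tp[2]+.02)&(P[...,2]<tp[2]+.045)
q=P[m]; print('handle',len(q),cv2.minAreaRect((q[:,:2]*1000).astype(np.float32)),np.median(q,0))
m=(P[...,2]>.069)&(P[...,2]<.076)&(P[...,0]>.6)
q=P[m]; print(len(q),q.min(0),q.max(0))
for x in [.65,.66,.67,.68,.69,.70]:
    k=q[abs(q[:,0]-x)<.002][:,1]; print(x,k.min(),k.max()) if len(k) else 0
for y in [-.185,-.17,-.07,-.06]:
    k=q[abs(q[:,1]-y)<.002][:,0]; print(y,k.min(),k.max()) if len(k) else 0
im2,d2,P2,T2,K2=snap('scene','s7')
a=np.hstack([cv2.imread('pics/w7.png')[:,:400],cv2.resize(cv2.imread('pics/s7.png')[190:350,200:340],(400,420),interpolation=cv2.INTER_CUBIC)]);cv2.imwrite('pics/c7.png',a)
E
```

```text
time: 19.1
tool_pos: [0.6751, -0.119, 0.1918]
ee_rot: [-3.138, 0.0, 1.237]
wrist_force: [-0.4, -0.1, -1.6]
width: 0.0311
finger_force: 30.0
[ 0.6751 -0.119   0.1918] [-3.1376  0.0003  1.2371] 0.031052267906470886 [ 0.6994 -0.052   0.3672]
handle 4833 ((675.8309326171875, -118.88467407226562), (25.928068161010742, 55.29582214355469), 71.16159057617188) [ 0.6768 -0.116   0.2255]
6913 [ 0.6    -0.4045  0.069 ] [ 0.8691 -0.047   0.076 ]
0.65 -0.13012239710440254 -0.04797823116950561
0.66 -0.1235396769073157 -0.04794287896865095
0.67 -0.11626713356145227 -0.04762193785873357
0.68 -0.11308930350608196 -0.04751565277502676
0.69 -0.15605559550422243 -0.047260929376666656
0.7 -0.1615362634299224 -0.04716593859232049
-0.17 0.708798532720341 0.709109338371786
-0.07 0.6410958581104758 0.7072342543090856
-0.06 0.6409732599179409 0.7071962871885268
```

View pics/c7.png

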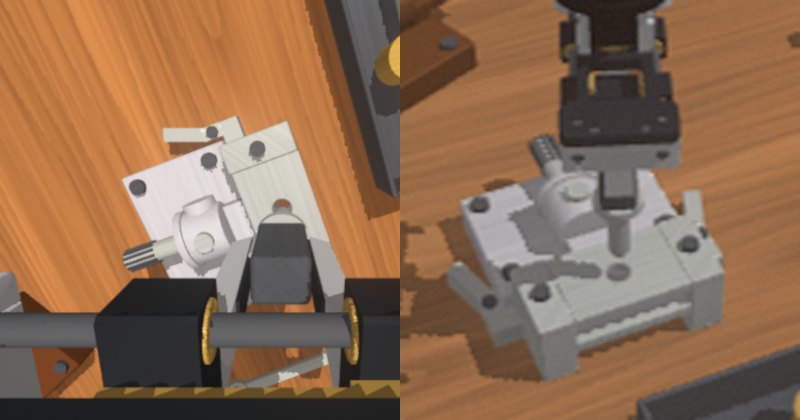

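Left: the handle at (280,260) stands over the hole, whose rim shows at (282,205). Right: the pin tip at (619,250) is directly above the clevis hole at (618,272). From the two views, the camera bias comes out at about 1.6 mm per axis in the tool frame, which puts the hole at (0.6747, -0.1209) and the TCP target at (0.674, -0.120).

```bash
python3 -m handwheel '[[[0,0,0],[0,0,0],1],[[0,0,0],[0,0,0],1]]'; python3 -m handwheel '[[[0,0,0],[-0.02,0,0],1],[[0,0,0],[0,0,0],1]]'
```

```text
time: 19.4
tool_pos: [0.6769, -0.1192, 0.1961]
ee_rot: [3.137, -0.0, 1.237]
wrist_force: [0.7, 0.5, -2.1]
width: 0.0308
finger_force: 30.0
time: 19.6
tool_pos: [0.6751, -0.1192, 0.1941]
ee_rot: [3.14, -0.0, 1.237]
wrist_force: [0.1, 0.5, -1.4]
width: 0.0309
finger_force: 30.0
```

```bash
python3 -m handwheel '[[[0,0,0],[-0.02,-0.015,0],1],[[0,0,0],[0,0,-0.3],1],[[0,0,0],[0,0,-0.2],1],[[0,0,0],[0,0,-0.12],1],[[0,0,0],[0,0,0],1]]'; python3 -m handwheel '[[[0,0,0],[0,0,-0.1],1],[[0,0,0],[0,0,-0.1],1],[[0,0,0],[0,0,0],1]]'
```

```text
time: 20.1
tool_pos: [0.6731, -0.1199, 0.1597]
ee_rot: [-3.138, 0.0, 1.237]
wrist_force: [0.7, 0.3, -1.7]
width: 0.0309
finger_force: 30.0
time: 20.4
tool_pos: [0.6736, -0.12, 0.1514]
ee_rot: [-3.14, 0.0, 1.237]
wrist_force: [-0.0, -0.3, -2.1]
width: 0.0308
finger_force: 30.0
```

```bash
python3 -m handwheel '[[[0,0,0],[0,0,-0.2],1],[[0,0,0],[0,0,-0.2],1],[[0,0,0],[0,0,-0.2],1],[[0,0,0],[0,0,-0.2],1],[[0,0,0],[0,0,0],1]]'; python3 -m handwheel '[[[0,0,0],[0,0,-0.05],1],[[0,0,0],[0,0,-0.04],1],[[0,0,0],[0,0,0],1]]'
```

```text
time: 20.9
tool_pos: [0.6734, -0.12, 0.1097]
ee_rot: [-3.139, 0.0, 1.237]
wrist_force: [-0.1, 0.6, -2.5]
width: 0.031
finger_force: 30.0
time: 21.2
tool_pos: [0.6739, -0.12, 0.1079]
ee_rot: [-3.141, 0.0, 1.237]
wrist_force: [0.6, 0.3, -1.0]
width: 0.0311
finger_force: 30.0
```

```bash
python3 -m handwheel '[[[0,0,0],[0,0,-0.02],1],[[0,0,0],[0,0,-0.02],1],[[0,0,0],[0,0,0],1],[[0,0,0],[0,0,0],1]]'
```

```text
time: 21.6
tool_pos: [0.6743, -0.1201, 0.1068]
ee_rot: [3.14, -0.0, 1.237]
wrist_force: [-0.3, 0.2, 1.1]
width: 0.031
finger_force: 30.0
```

Contact with the plate is starting. One more nudge, then release.

```bash
python3 -m handwheel '[[[0,0,0],[0,0,-0.02],1],[[0,0,0],[0,0,0],1]]'; python3 -m handwheel '[[[0,0,0],[0,0,0],0.5],[[0,0,0],[0,0,0],0],[[0,0,0],[0,0,0],0],[[0,0,0],[0,0,0],0],[[0,0,0],[0,0,0],0]]';python3 -m handwheel '[[[0,0,0],[0,0,0],0],[[0,0,0],[0,0,0],0],[[0,0,0],[0,0,0.3],0],[[0,0,0],[0,0,0.8],0],[[0,0,0],[0,0,0.8],0]]'; python3 -m handwheel '[[[0,0,0],[-0.3,0.3,0.8],0],[[0,0,0],[-0.4,0.4,0.3],0],[[0,0,0],[-0.4,0.5,0],0],[[0,0,0],[0,0,0],0],[[0,0,0],[0,0,0],0]]'
python3 - <<'E'
from h import *
np.set_printoptions(precision=4,suppress=True)
im2,d2,P,T2,K2=snap('scene','s8')
m=(P[...,0]>.63)&(P[...,0]<.73)&(abs(P[...,1]+.121)<.04)&(P[...,2]>.078)
q=P[m]; print(len(q),q.max(0),q.min(0))
cv2.imwrite('pics/s8c.png',cv2.resize(cv2.imread('pics/s8.png')[180:350,190:370],(720,600),interpolation=cv2.INTER_CUBIC))
E
```

```text
time: 21.8
tool_pos: [0.6743, -0.1201, 0.1067]
ee_rot: [3.14, -0.0, 1.237]
wrist_force: [-0.9, 1.3, 5.5]
width: 0.031
finger_force: 30.0
time: 22.3
tool_pos: [0.6739, -0.1201, 0.1042]
ee_rot: [-3.141, 0.0, 1.237]
wrist_force: [-0.7, -1.1, 0.3]
width: 0.0675
finger_force: 0.0
time: 22.8
tool_pos: [0.6734, -0.1199, 0.2008]
ee_rot: [-3.14, 0.0, 1.237]
wrist_force: [1.4, -1.1, 0.8]
width: 0.0936
finger_force: 0.0
time: 23.3
tool_pos: [0.6191, -0.0598, 0.2564]
ee_rot: [3.139, 0.0, 1.238]
wrist_force: [-0.2, -0.5, -0.4]
width: 0.0941
finger_force: 0.0
3796 [ 0.707  -0.081   0.6411] [ 0.63   -0.1382  0.0781]
```

View pics/s8c.png

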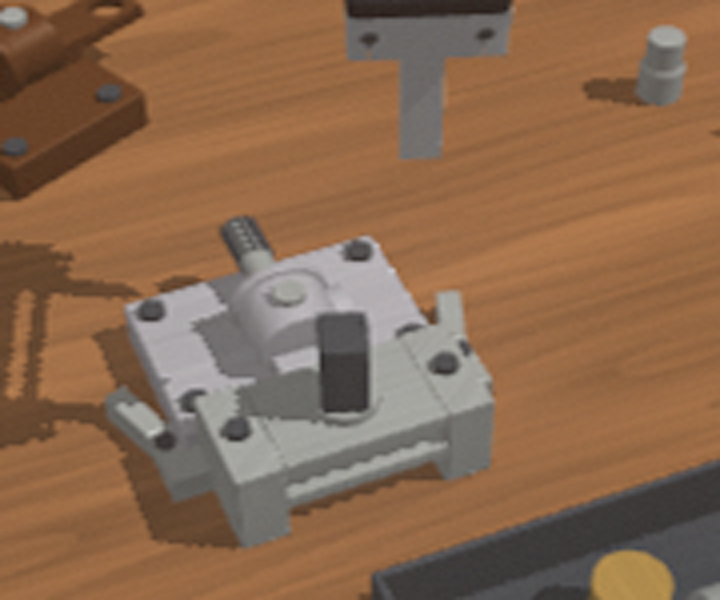

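The pin stands upright with its collar on the clevis plate at (350,410). The gearbox is flush against the stops and the gripper is clear. Handing in.

```bash
python3 -c "
from bench import robot
print(robot.close_job())"
```

```text
the job is handed in; nothing more can be done
None
```

I handed the job in at about 23 s: the gearbox is square against both stops and the pin is in the clevis with its collar on the upper plate. I saw no verdict, and I inferred from the release, rather than saw, that the button and balls sprang out.

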